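# Slide the loaded feed tray into the show pen

## Task

The two-compartment show pen still lacks one feed tray. Take the metal tray that stands in front of it carrying the white feed crock by its upright wooden handle, and slide it, with the crock staying upright on it, into the pen's empty bay until the tray is fully home, its front edge flush with the pen's face or just inside. Leave the tray that is already in the other bay where it is, and let go.

Things in the scene. Friction and masses are not known exactly. Their poses are not given: they have to be found in the camera images.
- tray_handle (a point): Loaded tray (sizes in mm): aluminium open box 150 long, 110 wide, 20 high, 4 thick, 0.35 kg. From mid front edge stands out a wooden fin handle 90 long, 16 thick, 4 to 52 above the table. Point: on the fin's centre line, 29 above the table, 55 before the tray's front edge, 205 before its leading edge. x along the fin to the leading edge, y across it, z up. An empty twin lies elsewhere.
- bay_mouth (a point): Empty bay of the show pen, a fixed plywood frame (mm) 76 high with a wire top to 200 set back above. Point: middle of the mouth at table level, in the front face; x into the bay, y left across it, z up. Opening 140 wide, 60 high, no threshold (the table is its floor), 156 deep to a stop board; the fin stays outside. Two bays side by side, 152 between centres; either may be the empty one.
- crock_center (a point): Feed crock standing loose in the loaded tray: white ceramic open bowl, straight sides, 72 mm across, 40 mm high, 0.22 kg. Point: on its axis, half-way up; z up its axis.
- parked_handle (a point): Handle of the like tray already home in the pen's other bay, with a small wooden hide on it; same point and axes as on the loaded tray. It is loose; leave it where it is.
Mind the look-alikes: they are no part of the job. Leave any orange or turquoise look-alike of the part that bears crock_center alone.

How it is judged:
At the end, for the whole second after the job is handed in: The loaded tray lies flat in the empty bay (handle within 10 mm of its height, 35 mm sideways of the bay's centre line and 0.25 rad of its direction), its front edge at most 15 mm short of flush with the pen's face or up to 20 mm inside; the crock is upright (0.2 rad) on the tray (x of tray_handle in the frame of bay_mouth between -0.07 and -0.035 m and y of tray_handle in the frame of bay_mouth between -0.035 and 0.035 m and angle between the x axis of tray_handle and the x axis of bay_mouth, either way round below 0.25 rad and height (world z) of tray_handle between 0.019 and 0.039 m and x of crock_center in the frame of tray_handle between 0.06 and 0.2 m and height (world z) of crock_center below 0.04 m and angle between crock_center's own z axis and vertical below 0.2 rad and y of crock_center in the frame of tray_handle between -0.045 and 0.045 m); the robot touches nothing.
It fails at once if the tray in the other bay is moved by more than 20 mm (distance of parked_handle from where it was at the start of the episode above 0.02 m).
It fails at once if the crock is tipped by more than 30 degrees (angle between crock_center's own z axis and vertical above 0.52 rad).
It also fails if it takes over 35 s, if anything falls off the work surface, if the arm or the gripper's body presses on something with over 40 N, if the wrist force passes 120 N, or if a joint passes its speed limit or range.

## Robot

A 6-joint arm with a two-finger parallel gripper is mounted at the origin on the work surface. World frame = base frame: x ahead of the robot, y to its left, z up, the work surface at z = 0. Lengths are in m, angles in rad, forces in N, time in s.
With the tool pointing down it reaches from about 0.35 to 0.975 m from the base axis. Payload 4.9 kg.
Tool frame: the origin (TCP) lies midway between the tips of the shut fingers; the grasp point (between the pads) lies 19 mm behind it; z points along the fingers, y is the line along which they close (so a half turn about z gives the same grasp; the last joint's range is limited). The gripper opens to 85 mm and grips with 20 to 120 N. Pads are 22 mm wide; open, the fingers measure 114 mm over their backs; the gripper's body (76 mm by 85 mm) begins 54 mm behind the grasp point. The pads swing forward as they close: fully open they stand 13 mm farther back than shut.
Start: joints at [-1.418, 0.053, 1.613, -0, 1.476, -0.119], TCP at [0.168, -0.602, 0.231] pointing down, gripper open.
Joint ranges: [-3.01, 3.01], [-1.01, 2.22], [0.06, 2.58], [-1.02, 4.17], [0.09, 2.62], [-3.14, 3.14]. Speed limits (rad/s): [2.57, 2.57, 3.14, 3.14, 3.14, 3.14].

## Interface

Orientations are given as a rotation vector (axis times angle).
In Python, from station import ctrl gives the robot as it stands.
- The arm moves only by the shell command python3 -m handwheel 'ROWS' [FORCE]. ROWS is JSON, a list of rows, each an object with "gripper": the gripper command: -1 is fully open, 1 is shut, values between are in proportion; "offset": the shift along the tool's x, y, z in mm, a list of three; "rotation": the turn, a rotation vector about the tool's x, y, z in rad, a list of three. A call has exactly 8 rows; each row is the pose to reach, as a shift and turn from the pose commanded when the call began, along the tool's axes at that moment; what a row does not reach only later rows make up. A row lasts 1/8 s, in which the tool goes at most 62.5 mm and 10.7 degrees, less where a joint would pass 70% of its speed; a pose out of reach is approached as far as the arm can. A call with a gripper value outside its range is refused whole. The fingers move at their own pace and stop on an object; FORCE is the grip in N (left out, the last holds). Time passes only in rows, so rows that repeat a pose let the fingers close, or fill a call up. It gives the time, the measured TCP pose, the force, the opening and the grip force at its end, in the units of the state.
- ctrl.get_obs(): the state, without advancing time (a new reading comes with each control period).
- ctrl.get_image(name): name is "scene" or "top" or "wrist"; returns a dict with "image" (420x560x3 uint8, red, green, blue), "fovy" (degrees; the focal length in pixels is half the picture's height over the tangent of half this angle, whatever the lens; pixels are square), "cx", "cy" (the principal point, pixels), "xyz" and "attitude" of the camera in the world. Camera axes: x right, y up, looking along -z (the intrinsics and any distortion apply to the point x, -y, -z); pixel columns grow to the right and rows downward; lengths in m; the calibration is good to about 2 mm. A picture is of the moment at which its call begins. There is no depth.
- ctrl.finish_job(): hands the job in; it is judged then, once.
The state is a dict: "t": time; "q": joint angles; "dq": joint speeds; "effort": joint torques, N m; "tool_pos": TCP position; "tool_rot": TCP orientation; "contact_force": force on the tool from outside, world axes, zero at the start; "wrist_torque": the same for the moment, N m; "opening": finger opening in m; "grip_force": force on a finger pad.
Only numpy, scipy, OpenCV 4.12 (cv2) and the standard library are available. Lean on these libraries where they do the work, as an engineer would, in place of code of your own. Each camera call takes 0.05 s, during which the arm holds its last target. There are 200 camera calls.

## Working session

There is one attempt and no reset: what is moved stays moved. The work goes in short steps, Python scripts to look and compute and a shell command to move; the robot and the scene stay as the last step left them, time stands still between calls to the robot, and variables do not carry over. Pictures are saved under pics/ and viewed, at most 10 in all, crops included, and the job is handed in when it is done.

```bash
ls; mkdir -p pics; python3 - <<'E'
from station import ctrl
import cv2,json
for n in("scene","top"):
    d=ctrl.get_image(n); cv2.imwrite(f"pics/{n}0.png",d["image"][:,:,::-1]); print(n,{k:v for k,v in d.items() if k!="image"})
o=ctrl.get_obs(); print(o)
E
```

```text
pics
scene {'fovy': 46.07622052508715, 'cx': 273.41023635014034, 'cy': 212.66209425919644, 'xyz': array([ 1.23058272, -0.12014151,  0.76350115]), 'attitude': array([0.62829673, 0.52718519, 1.29561314])}
top {'fovy': 42.194183920525745, 'cx': 287.9080971891596, 'cy': 203.9241586299627, 'xyz': array([0.42745284, 0.01966867, 1.14642551]), 'attitude': array([ 0.09840423, -0.09836218, -1.54877862])}
{'t': 0.1, 'q': array([-1.41803034e+00,  5.33063480e-02,  1.61414065e+00, -1.45664138e-05,
        1.47601643e+00, -1.19003097e-01]), 'dq': array([ 0.00063158, -0.00242358, -0.00262348,  0.00101714,  0.00078987,
        0.00167019]), 'effort': array([ 3.36060621e-04, -3.94902205e+01, -3.71362388e+01, -5.44797990e-05,
        3.94264251e-03, -1.49611719e-05]), 'tool_pos': array([ 0.16768103, -0.60150338,  0.23018593]), 'tool_rot': array([-3.11077979e+00, -4.25330165e-01,  7.23354330e-05]), 'contact_force': array([-0.36337106, -0.20754343,  0.2481086 ]), 'wrist_torque': array([ 0.00445551, -0.04172049,  0.04598021]), 'grip_force': 0.0, 'opening': 0.08534468620972999}
```

View pics/top0.png

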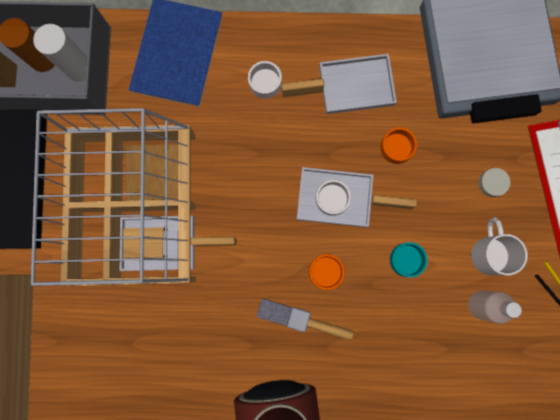

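View pics/scene0.png

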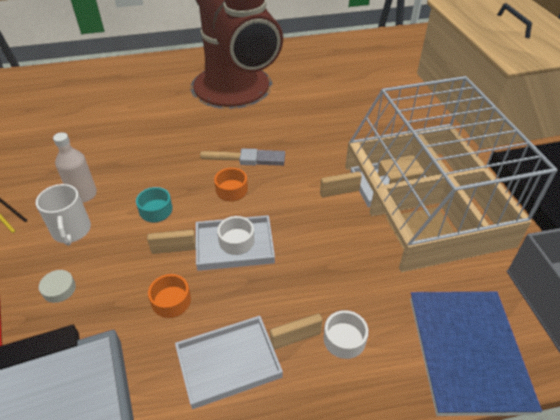

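The top view shows the pen at left with its face at col ~188. The upper bay (rows 130–205) is empty, and the parked handle is at (213,241).

Things that could be mistaken for the target:
- **Trays and handles:** the loaded tray at (335,197) with its fin at (395,202); the empty twin at (358,83) with its fin at (303,87); the parked tray's fin at (213,241); the scraper at (330,328).
- **Crocks:** the white one in the tray at (333,198); a loose white bowl at (265,79); orange ones at (399,145) and (326,271); a turquoise one at (409,259).

I choose the tray at (335,197) with its fin at (395,202), because it carries the white crock and has an upright fin.

```bash
cat > h.py <<'E'
import numpy as np,cv2
from scipy.spatial.transform import Rotation as R
def cast(d,u,v,z):
    f=d["image"].shape[0]/2/np.tan(np.radians(d["fovy"])/2)
    r=R.from_rotvec(d["attitude"]).apply([(u-d["cx"])/f,-(v-d["cy"])/f,-1])
    return d["xyz"]+r*(z-d["xyz"][2])/r[2]
def proj(d,p):
    f=d["image"].shape[0]/2/np.tan(np.radians(d["fovy"])/2)
    c=R.from_rotvec(d["attitude"]).inv().apply(np.array(p)-d["xyz"])
    return d["cx"]-f*c[0]/c[2],d["cy"]+f*c[1]/c[2]
E
python3 - <<'E'
from station import ctrl
from h import *
d=ctrl.get_image("top"); im=np.ascontiguousarray(d["image"]); hsv=cv2.cvtColor(im,cv2.COLOR_RGB2HSV)
print("hsv fin",hsv[202,400],"tab",hsv[225,400],"tray",hsv[180,350],"pen",hsv[240,186],"fin2",hsv[241,213])
m=((hsv[:,:,1]<90)&(hsv[:,:,2]>90)).astype(np.uint8)
n,l,s,c=cv2.connectedComponentsWithStats(m)
k=l[180,350]; cs,_=cv2.findContours((l==k).astype(np.uint8),0,2); rc=cv2.minAreaRect(max(cs,key=cv2.contourArea)); b=cv2.boxPoints(rc)
for p in b: print("tray corner",p,cast(d,*p,.02).round(4))
w=((hsv[:,:,2]>135)&(hsv[:,:,1]>=90)&(hsv[:,:,0]>9)&(hsv[:,:,0]<30)).astype(np.uint8)*255
sub=np.zeros_like(w); sub[190:215,374:425]=w[190:215,374:425]
ys,xs=np.nonzero(sub); print("fin px",len(xs),xs.min(),xs.max(),ys.min(),ys.max())
c=im[95:295,20:430,::-1]; c=cv2.resize(c,None,fx=1.9,fy=1.9,interpolation=cv2.INTER_CUBIC)
mm=cv2.resize(cv2.cvtColor(w[165:295,150:430],8),None,fx=1.5,fy=1.5)
o=np.zeros((c.shape[0]+mm.shape[0],c.shape[1],3),np.uint8);o[:c.shape[0]]=c;o[c.shape[0]:,:mm.shape[1]]=mm
cv2.imwrite("pics/crop1.png",o)
E
```

```text
hsv fin [ 17 143 176] tab [ 13 189 136] tray [124  12 176] pen [ 14  59 113] fin2 [ 17 142 179]
tray corner [295.89316 219.51508] [0.5374 0.0039 0.02  ]
tray corner [301.4767  166.47125] [ 0.6497 -0.0059  0.02  ]
tray corner [374.0411  174.10962] [ 0.6364 -0.1586  0.02  ]
tray corner [368.45755 227.15344] [ 0.5244 -0.147   0.02  ]
fin px 807 374 424 190 214
```

View pics/crop1.png

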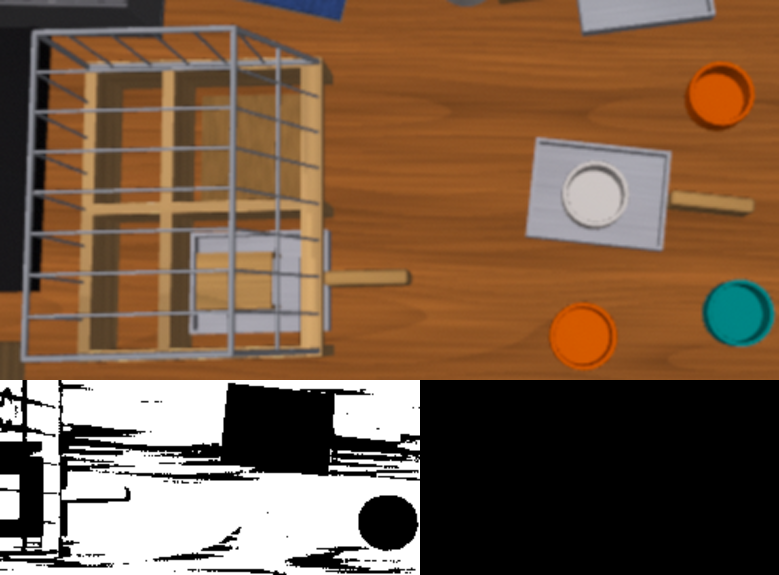

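The crop confirms the choice: an aluminium tray with a white crock at crop (595,195) and its fin at crop (670–753, 200). It measures 153 x 113 mm against 150 x 110. The pen face is at crop x≈323 and the upper bay is empty.

```bash
python3 - <<'E'
from station import ctrl
from h import *
d=ctrl.get_image("top"); s=ctrl.get_image("scene"); im=d["image"]; hsv=cv2.cvtColor(np.ascontiguousarray(im),cv2.COLOR_RGB2HSV)
w=((hsv[:,:,2]>150)&(hsv[:,:,1]<160)&(hsv[:,:,1]>80)).astype(np.uint8)
for nm,(a,b,c,e) in dict(fin=(190,215,372,425),parked=(230,252,192,245)).items():
    t=np.zeros_like(w); t[a:b,c:e]=w[a:b,c:e]
    n,l,st,_=cv2.connectedComponentsWithStats(t); k=1+st[1:,4].argmax()
    r=cv2.minAreaRect(cv2.findNonZero((l==k).astype(np.uint8))); P=cv2.boxPoints(r)
    print(nm,r); print(np.array([cast(d,*p,.052) for p in P]).round(4)[:,:2].tolist())
for nm,u,v,z in (("pen FR",190,127.6,.076),("pen FL",189.5,281.8,.076),("div",178,204.5,.076),("beam in up",178,129,.076),("back up",66,130,.076),("stopL",110,204.5,.076),("crock",333,197,.044)):
    p=cast(d,u,v,z); print(nm,p.round(4),"scene px",np.round(proj(s,p),1))
E
```

```text
fin ((394.4934997558594, 200.5504608154297), (41.81161880493164, 6.30734920501709), 7.305759906768799)
[[0.575, -0.1521], [0.5879, -0.1537], [0.5787, -0.2379], [0.5658, -0.2361]]
parked ((212.4522705078125, 240.1854705810547), (6.550363063812256, 41.09103775024414), 88.49256896972656)
[[0.4939, 0.2129], [0.4977, 0.1304], [0.4845, 0.1296], [0.4807, 0.212]]
pen FR [0.7139 0.2216 0.076 ] scene px [405.8 243.6]
pen FL [0.406  0.2095 0.076 ] scene px [348.  140.6]
div [0.5571 0.2387 0.076 ] scene px [384.3 184.1]
beam in up [0.7105 0.2457 0.076 ] scene px [417.6 240.1]
back up [0.7039 0.4712 0.076 ] scene px [528.8 218.5]
stopL [0.5545 0.3734 0.076 ] scene px [445.9 173.9]
crock [ 0.5828 -0.0708  0.044 ] scene px [236.  227.6]
```

```bash
python3 -m handwheel '[{"gripper":-1,"offset":[40,-21,-20],"rotation":[0,0,-0.12]},{"gripper":-1,"offset":[92,-48,-40],"rotation":[0,0,-0.28]},{"gripper":-1,"offset":[145,-76,-50],"rotation":[0,0,-0.44]},{"gripper":-1,"offset":[198,-104,-50],"rotation":[0,0,-0.6]},{"gripper":-1,"offset":[251,-132,-50],"rotation":[0,0,-0.76]},{"gripper":-1,"offset":[304,-160,-50],"rotation":[0,0,-0.92]},{"gripper":-1,"offset":[357,-188,-40],"rotation":[0,0,-1.07]},{"gripper":-1,"offset":[405,-214,-30],"rotation":[0,0,-1.21]}]' 40
```

```text
t: 1.25
tool_pos: [0.5018, -0.2855, 0.2613]
tool_rot: [2.312, 2.126, 0.0]
contact_force: [1.8, -0.6, -0.1]
opening: 0.0852
grip_force: 0.0
```

```bash
python3 -m handwheel '[{"gripper":-1,"offset":[30,27,15],"rotation":[0,0,0]},{"gripper":-1,"offset":[62,56,40],"rotation":[0,0,0]},{"gripper":-1,"offset":[74,67,70],"rotation":[0,0,0]},{"gripper":-1,"offset":[74,67,100],"rotation":[0,0,0]},{"gripper":-1,"offset":[74,67,120],"rotation":[0,0,0]},{"gripper":-1,"offset":[74,67,130],"rotation":[0,0,0]},{"gripper":-1,"offset":[74,67,130],"rotation":[0,0,0]},{"gripper":-1,"offset":[74,67,130],"rotation":[0,0,0]}]'
python3 - <<'E'
from station import ctrl
from h import *
d=ctrl.get_image("wrist"); print(d["xyz"],d["attitude"],d["fovy"],d["cx"],d["cy"]); o=ctrl.get_obs(); print(o["tool_pos"])
im=np.ascontiguousarray(d["image"][:,:,::-1])
for p,c in (((.5804,-.1528,.02),(0,0,255)),((.5723,-.2424,.052),(0,255,0)),((.5747,-.217,.052),(255,0,0))):
    u,v=proj(d,p); print(u,v); cv2.circle(im,(int(u),int(v)),4,c,2)
cv2.imwrite("pics/w1.png",im)
E
```

```text
t: 2.25
tool_pos: [0.5745, -0.22, 0.1328]
tool_rot: [2.317, 2.118, 0.001]
contact_force: [0.2, 0.3, 0.2]
opening: 0.0852
grip_force: 0.0
[ 0.5810582  -0.13589749  0.27584211] [-0.33373023  0.01168899 -0.08800059] 63.679517424727244 275.0862693429151 215.13811967697336
[ 0.57454193 -0.22004917  0.13293857]
275.15033690346513 122.320555934997
275.05763706663487 253.02944830647635
275.2703962489267 220.12982056692746
```

View pics/w1.png

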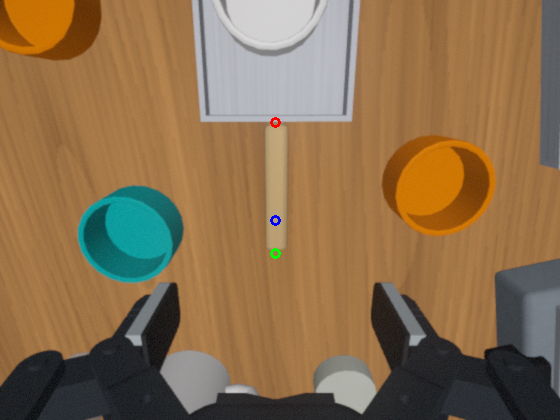

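The fin is vertical in the wrist view at col 276, rows 122–248, centred between the fingers. The loose turquoise and orange crocks either side are clear of a narrowed gripper. I'll descend and grip.

```bash
python3 -m handwheel '[{"gripper":-0.2,"offset":[3,0,0],"rotation":[0,0,0]},{"gripper":-0.2,"offset":[3,0,35],"rotation":[0,0,0]},{"gripper":-0.2,"offset":[3,0,70],"rotation":[0,0,0]},{"gripper":-0.2,"offset":[3,0,100],"rotation":[0,0,0]},{"gripper":-0.2,"offset":[3,0,113],"rotation":[0,0,0]},{"gripper":-0.2,"offset":[3,0,115],"rotation":[0,0,0]},{"gripper":-0.2,"offset":[3,0,115],"rotation":[0,0,0]},{"gripper":-0.2,"offset":[3,0,115],"rotation":[0,0,0]}]' 40
python3 -m handwheel '[{"gripper":1,"offset":[0,0,0],"rotation":[0,0,0]},{"gripper":1,"offset":[0,0,0],"rotation":[0,0,0]},{"gripper":1,"offset":[0,0,0],"rotation":[0,0,0]},{"gripper":1,"offset":[0,0,0],"rotation":[0,0,0]},{"gripper":1,"offset":[0,0,0],"rotation":[0,0,0]},{"gripper":1,"offset":[0,0,0],"rotation":[0,0,0]},{"gripper":1,"offset":[0,0,0],"rotation":[0,0,0]},{"gripper":1,"offset":[0,0,0],"rotation":[0,0,0]}]' 40
```

```text
t: 3.3
tool_pos: [0.5752, -0.217, 0.018]
tool_rot: [2.316, 2.119, 0.002]
contact_force: [-0.1, -0.2, -1.0]
opening: 0.0514
grip_force: 0.0
t: 4.3
tool_pos: [0.5746, -0.2166, 0.0169]
tool_rot: [2.317, 2.12, 0.001]
contact_force: [2.0, 0.7, 4.9]
opening: 0.0161
grip_force: 41.5
```

```bash
python3 -m handwheel '[{"gripper":1,"offset":[8,2,0],"rotation":[0,0,0]},{"gripper":1,"offset":[28,6,0],"rotation":[0,0,-0.01]},{"gripper":1,"offset":[56,14,0],"rotation":[0,0,-0.03]},{"gripper":1,"offset":[86,24,0],"rotation":[0,0,-0.05]},{"gripper":1,"offset":[116,34,0],"rotation":[0,0,-0.08]},{"gripper":1,"offset":[146,44,0],"rotation":[0,0,-0.1]},{"gripper":1,"offset":[173,52,0],"rotation":[0,0,-0.12]},{"gripper":1,"offset":[188,56,0],"rotation":[0,0,-0.13]}]' 60
python3 - <<'E'
from station import ctrl
from h import *
o=ctrl.get_obs(); print(o["tool_pos"],o["tool_rot"])
a=ctrl.get_image("wrist"); b=ctrl.get_image("top")
m=np.array([.636,.2195,0]); u=np.array([-.042,.999,0]); v=np.array([-.999,-.042,0])
o=[]
for d in(a,b):
    im=np.ascontiguousarray(d["image"][:,:,::-1])
    for s,z in((-.07,.06),(.07,.06),(-.07,0),(.07,0),(0,0)):
        q=proj(d,m+s*v+[0,0,z]); cv2.circle(im,(int(q[0]),int(q[1])),3,(0,0,255) if z else (0,255,0),1)
    o.append(im)
t=cv2.resize(o[1][100:300,30:380],None,fx=1.1,fy=1.1)
w=cv2.resize(o[0],(480,360)); c=np.zeros((590,480,3),np.uint8); c[:360]=w; c[360:360+t.shape[0],:385]=t
cv2.imwrite("pics/w2.png",c)
E
```

```text
t: 5.3
tool_pos: [0.647, -0.0347, 0.017]
tool_rot: [2.171, 2.268, -0.004]
contact_force: [-2.6, -6.7, 7.1]
opening: 0.0154
grip_force: 60.6
[ 0.6470215  -0.03468303  0.01696037] [ 2.1708979   2.26754909 -0.00385588]
```

View pics/w2.png

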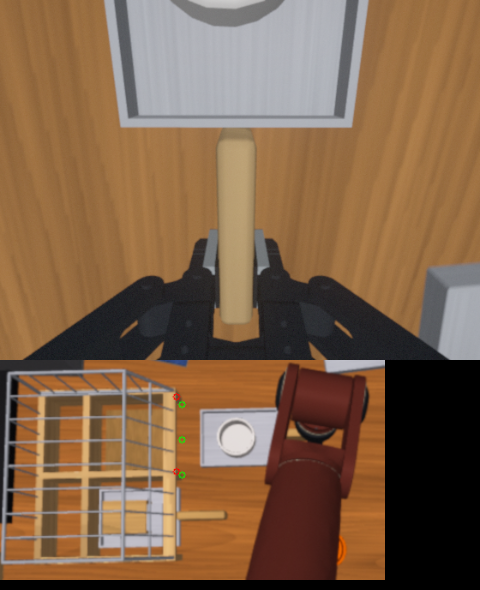

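The tray (strip rows 409–466) is lined up with the mouth markers (rows 405–475), and the crock is upright at its middle. Sliding in.

```bash
python3 -m handwheel '[{"gripper":1,"offset":[8,0,0],"rotation":[0,0,0]},{"gripper":1,"offset":[26,0,0],"rotation":[0,0,0]},{"gripper":1,"offset":[50,0,0],"rotation":[0,0,0]},{"gripper":1,"offset":[76,0,0],"rotation":[0,0,0]},{"gripper":1,"offset":[102,0,0],"rotation":[0,0,0]},{"gripper":1,"offset":[126,0,0],"rotation":[0,0,0]},{"gripper":1,"offset":[146,0,0],"rotation":[0,0,0]},{"gripper":1,"offset":[155,0,0],"rotation":[0,0,0]}]' 60
python3 -m handwheel '[{"gripper":1,"offset":[6,0,0],"rotation":[0,0,0]},{"gripper":1,"offset":[12,0,0],"rotation":[0,0,0]},{"gripper":1,"offset":[18,0,0],"rotation":[0,0,0]},{"gripper":1,"offset":[24,0,0],"rotation":[0,0,0]},{"gripper":1,"offset":[29,0,0],"rotation":[0,0,0]},{"gripper":1,"offset":[32,0,0],"rotation":[0,0,0]},{"gripper":1,"offset":[34,0,0],"rotation":[0,0,0]},{"gripper":1,"offset":[34,0,0],"rotation":[0,0,0]}]' 60
python3 - <<'E'
from station import ctrl
from h import *
o=ctrl.get_obs(); print(o["tool_pos"],o["contact_force"])
o=[cv2.resize(ctrl.get_image(n)["image"][:,:,::-1],(400,300)) for n in("wrist","scene","top")]
c=np.zeros((600,800,3),np.uint8); c[:300,:400]=o[0]; c[:300,400:]=o[1]; c[300:,:400]=o[2]
cv2.imwrite("pics/w3.png",c)
E
```

```text
t: 6.4
tool_pos: [0.6406, 0.12, 0.017]
tool_rot: [2.172, 2.266, -0.003]
contact_force: [-0.1, -6.9, 6.0]
opening: 0.0154
grip_force: 60.5
t: 7.4
tool_pos: [0.6394, 0.1532, 0.017]
tool_rot: [2.173, 2.265, -0.002]
contact_force: [0.0, -5.4, 6.4]
opening: 0.0153
grip_force: 60.5
[0.63940284 0.15316697 0.01699288] [ 0.01506027 -5.35256293  6.40026281]
```

View pics/w3.png

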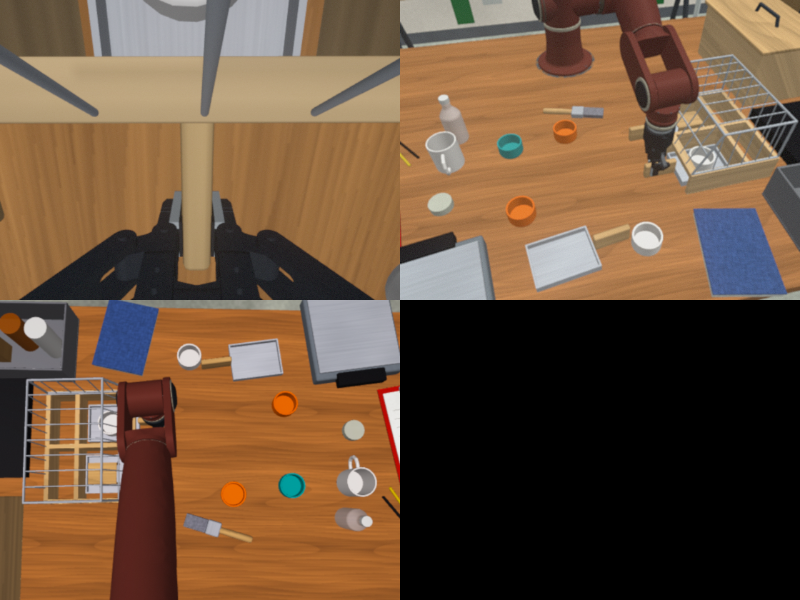

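```bash
python3 -m handwheel '[{"gripper":1,"offset":[1,0,0],"rotation":[0,0,0]},{"gripper":1,"offset":[2,0,0],"rotation":[0,0,0]},{"gripper":1,"offset":[3,0,0],"rotation":[0,0,0]},{"gripper":1,"offset":[4,0,0],"rotation":[0,0,0]},{"gripper":1,"offset":[5,0,0],"rotation":[0,0,0]},{"gripper":1,"offset":[6,0,0],"rotation":[0,0,0]},{"gripper":1,"offset":[6,0,0],"rotation":[0,0,0]},{"gripper":1,"offset":[6,0,0],"rotation":[0,0,0]}]' 30
```

```text
t: 8.55
tool_pos: [0.6392, 0.1589, 0.017]
tool_rot: [2.173, 2.265, -0.003]
contact_force: [0.3, -5.8, 7.0]
opening: 0.0152
grip_force: 60.6
```

```bash
python3 -m handwheel '[{"gripper":-0.2,"offset":[0,0,0],"rotation":[0,0,0]},{"gripper":-0.2,"offset":[0,0,0],"rotation":[0,0,0]},{"gripper":-0.2,"offset":[0,0,0],"rotation":[0,0,0]},{"gripper":-0.2,"offset":[0,0,0],"rotation":[0,0,0]},{"gripper":-0.2,"offset":[0,0,-15],"rotation":[0,0,0]},{"gripper":-0.2,"offset":[0,0,-40],"rotation":[0,0,0]},{"gripper":-0.2,"offset":[-10,0,-75],"rotation":[0,0,0]},{"gripper":-0.2,"offset":[-30,0,-120],"rotation":[0,0,0]}]'
python3 -m handwheel '[{"gripper":-0.2,"offset":[-40,0,-30],"rotation":[0,0,0]},{"gripper":-0.2,"offset":[-90,0,-60],"rotation":[0,0,0]},{"gripper":-0.2,"offset":[-140,0,-80],"rotation":[0,0,0]},{"gripper":-0.2,"offset":[-190,0,-80],"rotation":[0,0,0]},{"gripper":-0.2,"offset":[-230,0,-80],"rotation":[0,0,0]},{"gripper":-0.2,"offset":[-240,0,-80],"rotation":[0,0,0]},{"gripper":-0.2,"offset":[-240,0,-80],"rotation":[0,0,0]},{"gripper":-0.2,"offset":[-240,0,-80],"rotation":[0,0,0]}]'
python3 - <<'E'
from station import ctrl
from h import *
d=ctrl.get_image("top"); s=ctrl.get_image("scene"); im=d["image"]; hsv=cv2.cvtColor(np.ascontiguousarray(im),cv2.COLOR_RGB2HSV)
w=((hsv[:,:,2]>150)&(hsv[:,:,1]<160)&(hsv[:,:,1]>80)).astype(np.uint8)
for nm,(a,b,c,e) in dict(fin=(150,185,192,260),parked=(230,252,192,245)).items():
    t=np.zeros_like(w); t[a:b,c:e]=w[a:b,c:e]
    n,l,st,_=cv2.connectedComponentsWithStats(t); k=1+st[1:,4].argmax()
    P=cv2.boxPoints(cv2.minAreaRect(cv2.findNonZero((l==k).astype(np.uint8))))
    print(nm,np.array([cast(d,*p,.052) for p in P]).round(4)[:,:2].tolist())
c=np.zeros((600,760,3),np.uint8)
c[:400,:500]=cv2.resize(im[100:300,20:270,::-1],(500,400)); c[400:,:400]=cv2.resize(s["image"][60:260,300:,::-1],None,fx=1.0,fy=1.0)[:,:260].repeat(1,0) if 0 else cv2.resize(s["image"][80:280,300:560,::-1],(400,200))
cv2.imwrite("pics/w4.png",c)
E
```

```text
t: 9.55
tool_pos: [0.6392, 0.1309, 0.1376]
tool_rot: [-2.174, -2.267, 0.001]
contact_force: [0.8, 0.7, 0.3]
opening: 0.0516
grip_force: 0.0
t: 10.55
tool_pos: [0.6497, -0.1077, 0.2166]
tool_rot: [-2.174, -2.268, -0.001]
contact_force: [-0.1, 0.3, 0.3]
opening: 0.0512
grip_force: 0.0
fin [[0.6524, 0.2191], [0.654, 0.1373], [0.6311, 0.1365], [0.6295, 0.2182]]
parked [[0.5089, 0.2131], [0.5105, 0.1306], [0.4824, 0.1297], [0.4807, 0.212]]
```

View pics/w4.png

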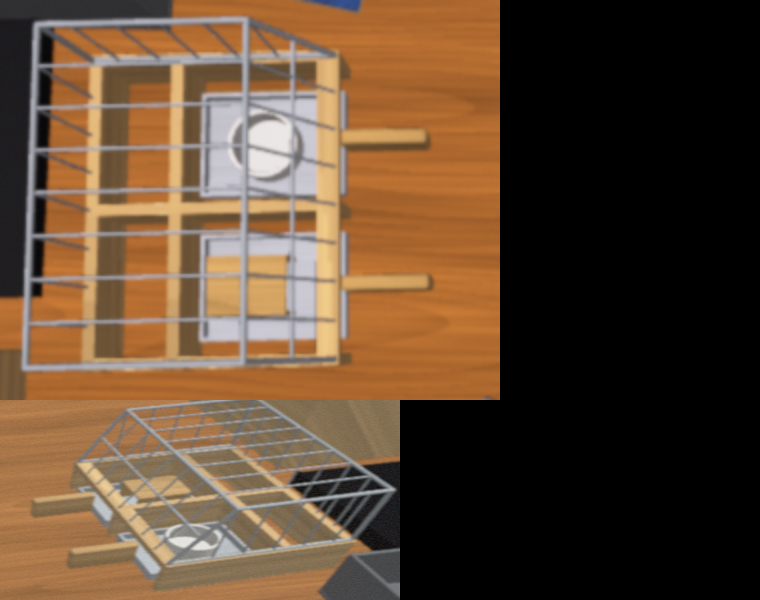

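The picture shows both trays equally deep in the pen: front edges at col 346, fin ends at cols 428 and 431. The crock stands upright inside at (265,145), the parked tray has not moved, and the arm is clear.

```bash
python3 -c "
from station import ctrl
print(ctrl.finish_job())"
```

```text
the job is handed in; nothing more can be done
None
```

I slid the loaded tray into the empty bay until it was about flush with the pen's face, with the crock upright and the parked tray unmoved, then let go and handed the job in at about 10.7 s; the hand-in returned no verdict.

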